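Fit the new grinding wheel on its arbor and park the worn one

ROBOT

A 6-joint arm with a two-finger parallel gripper is mounted at the origin on a cart in front of the work surface, level with it; the furniture and walls round the work are solid. World frame = base frame: x ahead of the robot, y to its left, z up, the work surface at z = 0. Lengths are in mm, angles in rad, forces in N, time in s.
With the tool pointing down it reaches from about 300 to 775 mm from the base axis. Payload 14.6 kg.
Tool frame: the origin (TCP) lies midway between the tips of the shut fingers; the grasp point (between the pads) lies 19 mm behind it (grip_depth is the distance from the TCP to the grasp point, in mm); z points along the fingers, y is the direction in which the jaws open and shut (so a half turn about z gives the same grasp; the last joint's range is limited). The gripper opens to 94 mm and grips with 3 to 60 N. Pads are 16 mm wide; open, the fingers measure 119 mm over their backs; the gripper's body (75 mm by 177 mm) begins 78 mm behind the grasp point.
Start: joints at [-1.215, 0.3, 1.521, -0, 1.321, -0.067], TCP at [225.666, -501.562, 183.146] pointing down, gripper open.
Joint ranges: [-3.03, 3.03], [-0.79, 2.21], [0.23, 2.52], [-1.04, 4.18], [0, 3.07], [-2.55, 2.55]. Speed limits (rad/s): [2.22, 2.22, 2.57, 3.14, 3.14, 3.14].

INTERFACE

Orientations are given as [roll, pitch, yaw] about the fixed x, y, z axes, in that order (R = Rz(yaw) Ry(pitch) Rx(roll)).
In Python, from cell import read_state, camera, camera_info, sign_off, grip_depth gives the robot as it stands.
- The arm moves only by the tool drive_tool, never from a script. Its argument "motion" is one flat list of numbers, 4 for each row, row after row: the shift along the tool's x, y, z in mm, then the turn about the tool's z in rad. A call has 1 to 8 rows; each row shifts and turns the pose as measured when the row begins, along the tool's axes as they then stand; what a row does not reach is not made up. A row lasts 1/12 s, in which the tool goes at most 41.7 mm and 7.16 degrees, less where a joint would pass 70% of its speed; a pose out of reach is approached as far as the arm can. A call is refused whole if a number of a shift passes 41.7 or a number of a turn 0.125, either way. A call with a gripper value outside its range is refused whole. "jaw" is the closure, from 0 (fully open) to 1 (shut), set as the call begins (left out, the last holds). The fingers move at their own pace and stop on an object; "grip_force" is the grip in N (left out, the last holds). Time passes only in rows, so rows that do not move let the fingers close. It gives the time, the measured TCP pose, the force and the opening at its end, in the units of the state.
- read_state(): the state, without advancing time (a new reading comes with each control period).
- camera(name): name is "side" or "top" or "wrist"; returns the picture (400x640x3 uint8, red, green, blue); there is no depth.
- camera_info(name): a dict with "fovy" (degrees; the focal length in pixels is half the picture's height over the tangent of half this angle, whatever the lens; pixels are square), "cx", "cy" (the principal point, pixels), "camera_from_world" (4x4, takes a point from world to camera coordinates). Camera axes: x right, y up, looking along -z (the intrinsics and any distortion apply to the point x, -y, -z); pixel columns grow to the right and rows downward; lengths in mm; the calibration is good to about 2 mm. The wrist camera is an equidistant fisheye: a pixel r from the principal point sees the ray r / f radians off the axis. A picture is of the moment at which its call begins: read the wrist's pose just before it. camera_info takes no time and is no camera call; for the wrist camera it gives the pose at the moment of the call.
- sign_off(): hands the job in, once; it reports no verdict.
The state is a dict: "clock": time; "joints": joint angles; "qd": joint speeds; "effort": joint torques, N m; "eef_pos": TCP position; "eef_rot": TCP orientation; "wrist_force": force on the tool from outside, world axes, zero at the start; "moment": the same for the moment, N m; "finger_gap": finger opening in mm.
Only numpy, scipy, OpenCV 4.12 (cv2) and the standard library are available. Lean on these libraries where they do the work, as an engineer would, in place of code of your own. Each camera call takes 0.05 s, during which the arm holds its last target. There are 200 camera calls.

TASK

Build up the new grinding wheel on the arbor with the red base, from the bottom: the grey steel flange, the green wheel, the brass flange, then the black cap, each sitting fully down on the one below. Park the worn brown wheel, fully down, on the storage post with the blue base, at any time you like. Leave the scissors and the pliers where they lie.

Things in the scene. Friction and masses are not known exactly. Their poses are not given: they have to be found in the camera images.
- arbor: The arbor (red base): upright post, 66 mm high in all: a round red painted base 70 mm across and 14 mm high, on it a bare steel shoulder 36 mm across whose top is 20 mm above the bench, and from there a bare steel spindle 16 mm across, 46 mm long, tapering to 8 mm over its last 6 mm. Fixed to the bench. Origin: centre of the underside, on the bench; z up along the spindle.
- storage_post: The storage post (blue base): the same shape as the arbor, 66 mm high in all: a round blue painted base 70 mm across and 14 mm high, on it a bare steel shoulder 36 mm across whose top is 20 mm above the bench, and from there a bare steel spindle 16 mm across, 46 mm long, tapering to 8 mm over its last 6 mm. Fixed to the bench. Origin: centre of the underside, on the bench; z up along the spindle.
- steel_flange: Grey steel flange: flat ring with six dark dots on its upper face, outer diameter 60 mm, 12 mm thick, bore 20 mm right through, about 0.2 kg. Lies flat, loose. Origin: centre of its underside; z up along the bore.
- green_wheel: New grinding wheel: green ring with an aluminium-coloured bush, outer diameter 62 mm, 14 mm thick, bore 20 mm right through, about 0.12 kg. Lies flat, loose. Origin: centre of its underside; z up along the bore.
- brown_wheel: Worn grinding wheel: dark brown ring with an aluminium-coloured bush, outer diameter 54 mm, 14 mm thick, bore 20 mm right through, about 0.1 kg. Lies flat, loose. Origin: centre of its underside; z up along the bore.
- brass_flange: Brass flange: yellow metal ring with three dark dots on its upper face, outer diameter 52 mm, 11 mm thick, bore 20 mm right through, about 0.16 kg. Lies flat, loose. Origin: centre of its underside; z up along the bore.
- black_cap: Black ribbed plastic push-on cap with a grey spot on its closed top: outer diameter 40 mm, 20 mm high, blind bore 20 mm wide and 12 mm deep opening downwards, about 0.06 kg. Slips freely on to the spindle without turning. Stands open side down, loose. Origin: centre of its underside; z up along the bore.
- scissors: Bystander: scissors with orange handles, 81x169x8 mm, lying on the near edge of the bench to the left. Origin: centre of the underside.
- pliers_b: Bystander: pliers with blue handles, 64x159x13 mm, lying on the near edge of the bench to the right. Origin: centre of the underside.
Mind the look-alikes: they are no part of the job. Leave any orange or pink look-alike of the brown_wheel alone.

How it is judged (in metres and radians):
On the way, in this order (a step that is already met when the one before it is completed fails the run):
1. the steel flange lies flat on the arbor's shoulder (horizontal distance between steel_flange and arbor below 0.006 m and z of steel_flange in the frame of arbor between 0.017 and 0.023 m and angle between steel_flange's own z axis and vertical below 0.1 rad), for 0.2 s.
2. the green wheel lies on the steel flange (horizontal distance between green_wheel and arbor below 0.006 m and z of green_wheel in the frame of arbor between 0.029 and 0.035 m and angle between green_wheel's own z axis and vertical below 0.1 rad), for 0.2 s.
3. the brass flange lies on the green wheel (horizontal distance between brass_flange and arbor below 0.006 m and z of brass_flange in the frame of arbor between 0.043 and 0.049 m and angle between brass_flange's own z axis and vertical below 0.1 rad), for 0.2 s.
4. the black cap sits on the brass flange (horizontal distance between black_cap and arbor below 0.006 m and z of black_cap in the frame of arbor between 0.054 and 0.06 m and angle between black_cap's own z axis and vertical below 0.1 rad), for 0.2 s.
At the end, for the whole second after the job is handed in: Red arbor, from the shoulder up: steel flange, green wheel, brass flange, black cap; blue storage post: brown wheel. Each within 6 mm of its spindle axis, within 3 mm of fully seated height (undersides 20, 32, 46, 57 mm; brown 20 mm above the post's underside), tilt below 0.1 rad, at rest (all of step 1 and all of step 2 and all of step 3 and all of step 4 and horizontal distance between brown_wheel and storage_post below 0.006 m and z of brown_wheel in the frame of storage_post between 0.017 and 0.023 m and angle between brown_wheel's own z axis and vertical below 0.1 rad and linear speed of each of steel_flange, green_wheel, brown_wheel, brass_flange, black_cap below 0.02 m/s); the robot touches nothing.
It fails at once if the scissors are pushed more than 20 mm from where they lay (distance of scissors from where it was at the start of the episode above 0.02 m).
It fails at once if the pliers are pushed more than 20 mm from where they lay (distance of pliers_b from where it was at the start of the episode above 0.02 m).
It also fails if it takes over 112 s, if anything falls off the work surface, if the arm or the gripper's body presses on something with over 40 N, if the wrist force passes 120 N, or if a joint passes its speed limit or range.

## Working session

There is one attempt and no reset: what is moved stays moved. The work goes in short steps, Python scripts to look and compute and a tool call to move; the robot and the scene stay as the last step left them, time stands still between calls to the robot, and variables do not carry over. Pictures are saved under pics/ and viewed, on a budget of 14 in all, crops included, one or two more only if the job needs it, and the job is handed in when it is done.

Besides the shell and the picture viewer there is one more tool, called after "Call:" as a command line: name --argument value ..., lists and objects as JSON in quotes. drive_tool: Moves the arm, as the interface text tells. Its arguments: {"type":"object","properties":{"motion":{"type":"array","items":{"type":"number"}},"jaw":{"type":"number"},"grip_force":{"type":"number"}},"required":["motion"]}

```bash
mkdir -p pics; ls; python3 - <<'E'
from cell import *
import cv2,numpy as np
print(read_state(), grip_depth)
for n in("top","side"):
    cv2.imwrite(f"pics/{n}0.png",camera(n)[:,:,::-1]); i=camera_info(n); print(n,i["fovy"],i["cx"],i["cy"]); print(np.round(i["camera_from_world"],3).tolist(), [k for k in i])
E
```

```text
pics
{'clock': 0.0, 'joints': array([-1.21456847e+00,  3.00506812e-01,  1.52162225e+00,  7.59054949e-06,
        1.32070916e+00, -6.65846314e-02]), 'qd': array([-1.49174909e-04,  4.65510056e-04,  4.65159674e-04, -9.40654789e-05,
       -9.61037224e-04,  4.41291141e-04]), 'effort': array([-3.07143000e-04, -5.31807518e+01, -3.52734876e+01,  7.08905468e-02,
        2.45118613e-02, -8.67031895e-05]), 'eef_pos': array([ 225.57805087, -501.27079708,  182.54935056]), 'eef_rot': array([-3.14035033e+00, -9.02105720e-05,  4.22810549e-01]), 'wrist_force': array([-0.12181316, -0.33593337,  0.45696108]), 'moment': array([ 0.0180271 , -0.021993  , -0.00691357]), 'finger_gap': 94.2661209680603} 18.8
top 44.620914198780625 311.35927759448685 214.86673442910805
[[0.03, -0.999, -0.027, 166.603], [0.987, 0.025, 0.159, -489.981], [-0.158, -0.031, 0.987, -1100.712], [0.0, 0.0, 0.0, 1.0]] ['fovy', 'cx', 'cy', 'camera_from_world']
side 55.882550500149904 320.9874621678005 199.74215000040797
[[-0.953, -0.301, -0.018, 539.888], [0.181, -0.62, 0.764, -29.36], [-0.241, 0.725, 0.645, -1008.441], [0.0, 0.0, 0.0, 1.0]] ['fovy', 'cx', 'cy', 'camera_from_world']
```

View pics/top0.png

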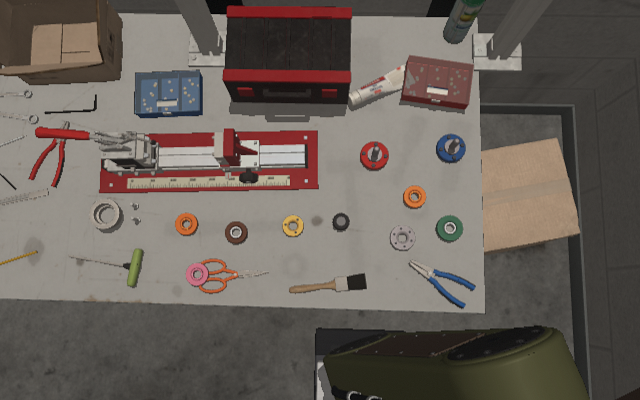

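View pics/side0.png

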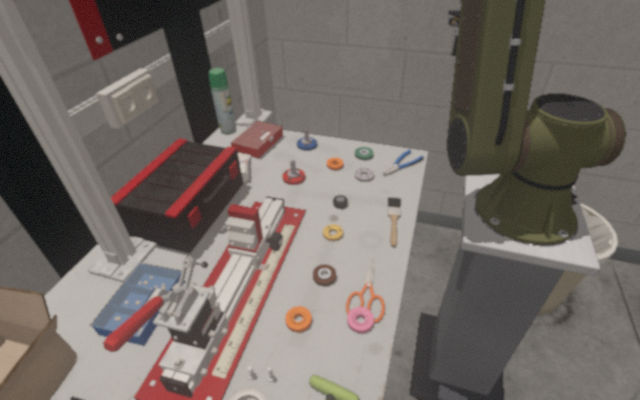

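```bash
cat > h.py <<'E'
from cell import *
import numpy as np, cv2
def ray(n,u,v,info=None):
    i=info or camera_info(n); f=200/np.tan(np.radians(i["fovy"]/2))
    a,b=u-i["cx"],v-i["cy"]
    if n=="wrist":
        r=np.hypot(a,b); t=r/f; s=np.sin(t)/max(r,1e-9); d=np.array([a*s,-b*s,-np.cos(t)])
    else: d=np.array([a/f,-b/f,-1.])
    M=np.array(i["camera_from_world"]); R=M[:3,:3]
    return -R.T@M[:3,3], R.T@d
def onz(n,u,v,z,info=None):
    o,d=ray(n,u,v,info); return (o+d*(z-o[2])/d[2])[:2]
def proj(n,p,info=None):
    i=info or camera_info(n); f=200/np.tan(np.radians(i["fovy"]/2))
    M=np.array(i["camera_from_world"]); q=M[:3,:3]@p+M[:3,3]; x,y,z=q[0],-q[1],-q[2]
    if n=="wrist":
        r=np.hypot(x,y); k=f*np.arctan2(r,z)/max(r,1e-9)
    else: k=f/z
    return i["cx"]+k*x,i["cy"]+k*y
def shift(x,y,z,s=None):
    "world target -> tool-frame shift (mm)"
    from scipy.spatial.transform import Rotation as Ro
    s=s or read_state(); R=Ro.from_euler("xyz",s["eef_rot"]).as_matrix()
    return R.T@(np.array([x,y,z])-s["eef_pos"])
E
python3 - <<'E'
from h import *
im=cv2.imread("pics/top0.png"); hsv=cv2.cvtColor(im,cv2.COLOR_BGR2HSV)
seeds=dict(arbor=(375,156,7,35),post=(451,149,7,35),steel=(402,237,6,30),green=(449,228,7,31),brass=(293,226,5.5,26),cap=(341,221,10,20),brown=(236,232,7,27))
for k,(u,v,z,r) in seeds.items():
    w=20; H,S,V=[hsv[v-w:v+w,u-w:u+w,c].astype(int) for c in range(3)]
    m={"steel":None}.get(k, (S>70) )
    if k=="cap": m=V<90
    if k=="brown": m=V<110
    if k=="steel":
        bg=np.median(im[v-w:v+w,u-w:u+w].reshape(-1,3),0); print("bg",bg, im[v,u-9],im[v,u+9]); m=np.abs(im[v-w:v+w,u-w:u+w].astype(int)-bg).max(2)>8
    c=max(cv2.findContours(m.astype(np.uint8),cv2.RETR_EXTERNAL,cv2.CHAIN_APPROX_NONE)[0],key=cv2.contourArea)
    c=cv2.convexHull(c); (a,b),q,_=cv2.fitEllipse(c); a+=u-w;b+=v-w
    p=onz("top",a,b,z); print(k,round(a,1),round(b,1),np.round(q,1),"exp d",2*r*487/1000,np.round(p))
cr=cv2.resize(im[130:310,170:480],None,fx=2.55,fy=2.55,interpolation=cv2.INTER_CUBIC); cv2.imwrite("pics/crop.png",cr)
E
```

```text
arbor 373.9 155.2 [28.4 29.2] exp d 34.09 [643.  32.]
post 450.3 147.8 [27.5 28.8] exp d 34.09 [ 666. -155.]
bg [139. 147. 152.] [147 150 160] [144 147 157]
steel 402.0 238.0 [26.4 27.5] exp d 29.22 [441. -37.]
green 449.4 227.9 [24.4 25.4] exp d 30.194 [ 468. -149.]
brass 292.5 225.5 [21.2 21.7] exp d 25.324 [464. 226.]
cap 340.2 222.1 [16.8 18.8] exp d 19.48 [474. 111.]
brown 236.1 232.7 [23.1 23.2] exp d 26.298 [443. 361.]
```

View pics/crop.png

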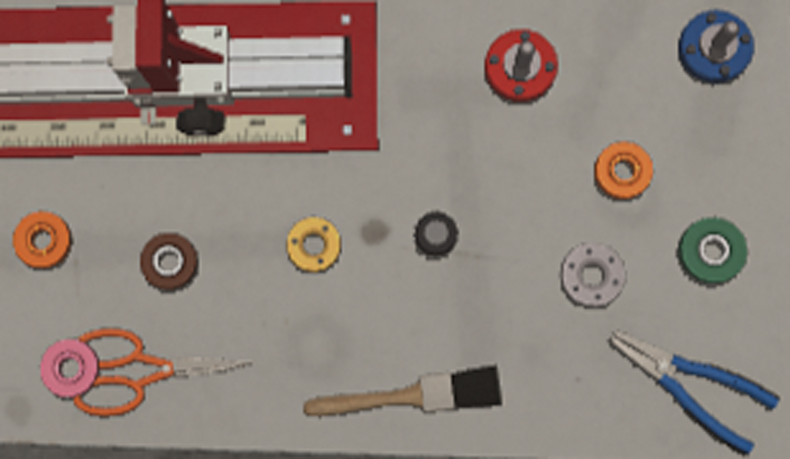

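Call:
drive_tool --motion '[27.6, -23.9, 4, 0, 27.6, -23.9, 4, 0, 27.6, -23.9, 4, 0, 27.6, -23.9, 4, 0, 27.6, -23.9, 4, 0, 27.6, -23.9, 4, 0, 27.6, -23.9, 4, 0, 27.6, -23.9, 4, 0]' --jaw 0.1 --grip_force 30

```text
clock: 0.77
eef_pos: [349.0, -229.2, 147.1]
eef_rot: [-3.138, 0.001, 0.413]
wrist_force: [1.0, 0.0, -0.9]
finger_gap: 84.6
```

Call:
drive_tool --motion '[27.6, -23.9, 4, 0, 27.6, -23.9, 4, 0, 27.6, -23.9, 4, 0, 27.6, -23.9, 4, 0, 27.6, -23.9, 4, 0, 27.6, -23.9, 4, 0, 0, 0, 0, 0]'

```text
clock: 1.35
eef_pos: [445.6, -15.5, 121.4]
eef_rot: [-3.137, 0.001, 0.417]
wrist_force: [0.5, -1.1, 0.3]
finger_gap: 84.7
```

```bash
python3 - <<'E'
from h import *
s=read_state();print(s["clock"],s["eef_pos"],s["eef_rot"],s["finger_gap"],s["wrist_force"])
i=camera_info("wrist");cv2.imwrite("pics/w1.png",camera("wrist")[:,:,::-1]);np.save("pics/w1.npy",i,allow_pickle=True)
print(i["fovy"],proj("wrist",np.array([441,-37,12.]),i),np.round(i["camera_from_world"],3).tolist())
print(shift(441,-37,100))
E
```

```text
1.35 [445.56895264 -15.48148575 121.44623304] [-3.13661878e+00  1.31089444e-03  4.16701455e-01] 84.73179220296247 [ 0.51420834 -1.0786995   0.26773827]
65.70646984690485 (np.float64(337.12709405353644), np.float64(206.9185996901963)) [[0.405, -0.914, -0.006, -193.712], [0.881, 0.392, -0.265, -375.51], [0.245, 0.103, 0.964, -438.876], [0.0, 0.0, 0.0, 1.0]]
[-11.37829565  16.51288967  21.51468966]
```

View pics/w1.png

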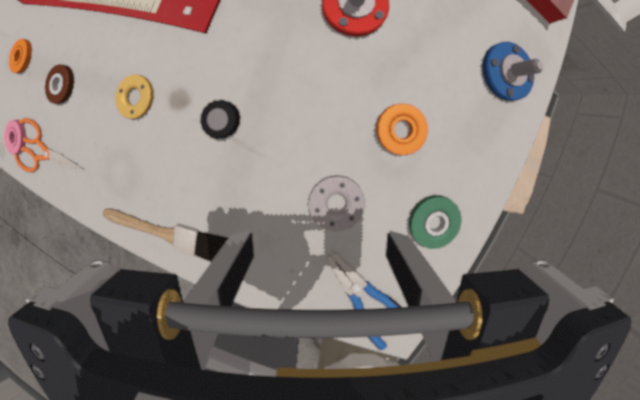

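```bash
python3 - <<'E'
from h import *
i=np.load("pics/w1.npy",allow_pickle=True).item(); im=cv2.imread("pics/w1.png"); hsv=cv2.cvtColor(im,cv2.COLOR_BGR2HSV)
g=cv2.cvtColor(im,cv2.COLOR_BGR2GRAY)
cr=g[165:245,295:380]; bh=cv2.morphologyEx(cr,cv2.MORPH_BLACKHAT,cv2.getStructuringElement(2,(9,9)))
n,l,st,ce=cv2.connectedComponentsWithStats((bh>35).astype(np.uint8))
print([(st[k,4],np.round(ce[k]+[295,165],1).tolist()) for k in range(1,n) if 3<st[k,4]<60])
S=hsv[:,:,1];V=hsv[:,:,2]
for k,(u,v,z,w,m) in dict(post=(508,70,7,32,S>110),green=(436,222,7,34,S>70),brass=(134,96,5.5,30,S>80),cap=(220,120,10,30,V<80),brown=(59,84,7,25,V<115)).items():
    c=max(cv2.findContours(m[v-w:v+w,u-w:u+w].astype(np.uint8),cv2.RETR_EXTERNAL,cv2.CHAIN_APPROX_NONE)[0],key=cv2.contourArea)
    (a,b),q,_=cv2.fitEllipse(cv2.convexHull(c)); print(k,a+u-w,b+v-w,q,np.round(onz("wrist",a+u-w,b+v-w,z,i),1))
print(onz("wrist",337.2,203.5,12,i),onz("wrist",337,205,12,i))
E
```

```text
[(np.int32(7), [333.0, 176.0]), (np.int32(7), [322.4, 179.4]), (np.int32(17), [341.8, 184.8]), (np.int32(16), [321.5, 190.5]), (np.int32(15), [356.6, 198.6]), (np.int32(7), [345.6, 205.1]), (np.int32(13), [316.7, 209.9]), (np.int32(4), [359.8, 210.2]), (np.int32(9), [303.0, 216.8]), (np.int32(5), [351.0, 218.0]), (np.int32(5), [331.8, 223.4])]
post 507.9290714263916 70.9521484375 (48.329505920410156, 58.458309173583984) [ 665.5 -151.7]
green 434.5379104614258 221.5488166809082 (48.201175689697266, 52.171085357666016) [ 469.  -146.3]
brass 133.84077835083008 96.24649810791016 (37.33613204956055, 44.53734588623047) [465.2 226.4]
cap 220.02775955200195 119.20369338989258 (37.90043640136719, 38.3795166015625) [477.2 111.6]
brown 59.637062072753906 84.01976013183594 (28.048452377319336, 40.485382080078125) [445.5 360.4]
[444.39729381 -35.51444414] [442.83787819 -36.00454319]
```

Call:
drive_tool --motion '[-5.1, 9, 20, 0, -5.1, 9, 30, 0, 0, 0, 30, 0, 0, 0, 20, 0, 0, 0, 0, 0]'

```text
clock: 1.82
eef_pos: [442.0, -41.2, 19.3]
eef_rot: [-3.139, -0.001, 0.418]
wrist_force: [-0.3, -1.6, 0.0]
finger_gap: 84.4
```

```bash
python3 - <<'E'
from h import *
s=read_state();print(s["clock"],s["eef_pos"],s["eef_rot"],s["wrist_force"],shift(443.5,-36,3))
E
```

```text
1.8167 [442.03186378 -41.23805491  19.30302697] [-3.13932341e+00 -6.23323877e-04  4.17981847e-01] [-0.31917462 -1.5726429   0.02738881] [ 3.45779649 -4.15415824 16.31465428]
```

Call:
drive_tool --motion '[3.5, -4.1, 8, 0, 0, 0, 8, 0, 0, 0, 0, 0]'

```text
clock: 2.07
eef_pos: [443.8, -37.4, 3.8]
eef_rot: [-3.14, -0.001, 0.416]
wrist_force: [0.2, 0.5, 0.3]
finger_gap: 84.2
```

Call:
drive_tool --motion '[0, 0, 0, 0, 0, 0, 0, 0, 0, 0, 0, 0, 0, 0, 0, 0, 0, 0, 0, 0, 0, 0, 0, 0]' --jaw 1 --grip_force 30

```text
clock: 2.57
eef_pos: [445.8, -37.7, 7.0]
eef_rot: [3.14, -0.006, 0.416]
wrist_force: [-0.2, -0.1, -0.1]
finger_gap: 48.1
```

Call:
drive_tool --motion '[0, 0, 0, 0, 0, 0, 0, 0]'

```text
clock: 2.73
eef_pos: [446.0, -37.7, 7.3]
eef_rot: [3.14, -0.006, 0.416]
wrist_force: [-0.3, 0.7, -0.2]
finger_gap: 35.0
```

```bash
python3 - <<'E'
from h import *
cv2.imwrite("pics/w2.png",camera("wrist")[:,:,::-1])
s=read_state();print(s["eef_pos"],s["finger_gap"])
E
```

```text
[446.02229114 -37.73175107   7.2528184 ] 30.555624367335096
```

View pics/w2.png

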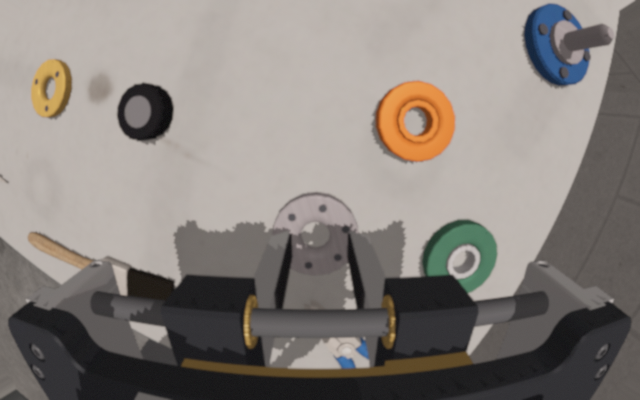

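```bash
python3 - <<'E'
from h import *
s=read_state();i=camera_info("wrist");p=s["eef_pos"]
print(proj("wrist",p,i),[onz("wrist",316,233,z,i) for z in (12,)],onz("wrist",462,258,7,i),onz("wrist",416,121,7,i))
print(proj("wrist",np.array([443.5,-36,12]),i))
E
```

```text
(np.float64(319.62075601790514), np.float64(233.04663864341896)) [array([446.69077844, -34.74070083])] [ 469.95740566 -148.05533488] [543.28299673 -64.79430697]
(np.float64(315.8123499819638), np.float64(237.69723091076327))
```

Call:
drive_tool --motion '[0.5, -2.2, -20, 0, 0, 0, -20, 0, 0, 0, 0, 0, 0, 0, 0, 0, 0, 0, 0, 0, 0, 0, 0, 0, 0, 0, 0, 0]' --jaw 0.26

```text
clock: 3.37
eef_pos: [443.9, -35.3, 45.9]
eef_rot: [-3.141, -0.003, 0.416]
wrist_force: [0.8, -0.3, 0.3]
finger_gap: 68.8
```

```bash
python3 - <<'E'
from h import *
s=read_state();i=camera_info("wrist");im=camera("wrist")[:,:,::-1];cv2.imwrite("pics/w3.png",im)
print(s["eef_pos"],s["eef_rot"],s["finger_gap"]); p=s["eef_pos"]
print(shift(445.5,-35.5,p[2]))
yaw=s["eef_rot"][2];d=np.array([np.sin(yaw),-np.cos(yaw),0])
vis=im.copy()
for sg in(-1,1):
  for k in (0,5,10,15):
    q=p+sg*d*s["finger_gap"]/2+[0,0,k]; u=proj("wrist",q,i); print(k,u); cv2.circle(vis,(int(u[0]),int(u[1])),1,(0,0,255),-1)
cv2.imwrite("pics/w3v.png",cv2.resize(vis[120:340,180:460],None,fx=2.7,fy=2.7))
E
```

```text
[443.92807964 -35.32191155  45.92193626] [-3.14107280e+00 -2.82026337e-03  4.16124864e-01] 68.84685793663806
[ 1.48183464  0.86465812 -0.10638914]
0 (np.float64(270.4529318398504), np.float64(232.76292667932404))
5 (np.float64(269.368281906392), np.float64(235.33998306175985))
10 (np.float64(268.23765688029295), np.float64(238.0312333462199))
15 (np.float64(267.0582911916011), np.float64(240.8439300051797))
0 (np.float64(368.78905875813314), np.float64(232.82873318330593))
5 (np.float64(369.87359621383416), np.float64(235.40733149548686))
10 (np.float64(371.00405635297943), np.float64(238.10018651085772))
15 (np.float64(372.18319776636736), np.float64(240.9145538527011))
```

View pics/w3v.png

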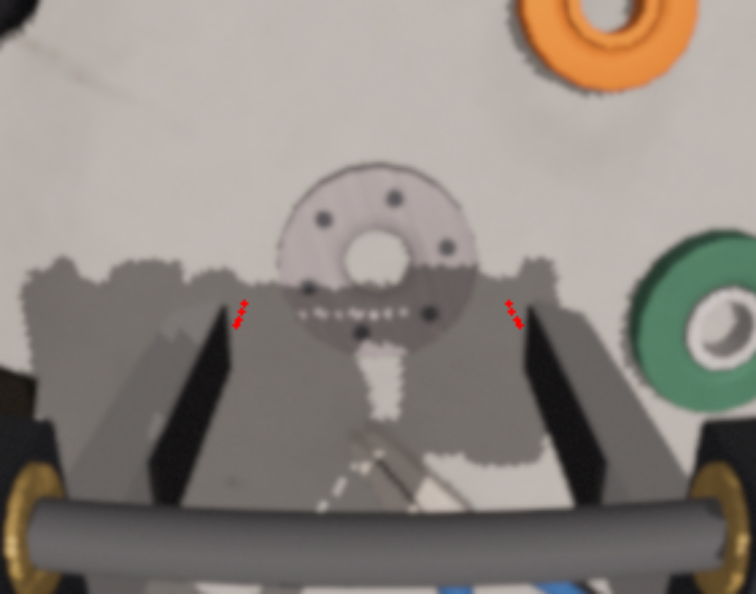

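```bash
python3 - <<'E'
from h import *
s=read_state();i=camera_info("wrist")
p=onz("wrist",320,216.3,12,i);print(p,shift(*p,0), shift(*p,0)) 
E
```

```text
[445.22610995 -35.00774868] [ 1.31527039  0.33665482 45.81566466] [ 1.31527039  0.33665482 45.81566466]
```

Call:
drive_tool --motion '[1.5, 0.8, 15, 0, 0, 0, 15, 0, 0, 0, 6, 0, 0, 0, 5, 0, 0, 0, 4, 0, 0, 0, 3, 0, 0, 0, 0, 0]'

```text
clock: 4.0
eef_pos: [445.2, -35.4, -5.5]
eef_rot: [-3.14, -0.001, 0.416]
wrist_force: [-0.3, 0.5, 1.5]
finger_gap: 69.2
```

Call:
drive_tool --motion '[0, 0, 3, 0, 0, 0, 3, 0, 0, 0, 0, 0]'

```text
clock: 4.25
eef_pos: [445.8, -35.4, -11.2]
eef_rot: [-3.141, -0.002, 0.416]
wrist_force: [-0.3, -0.3, -0.4]
finger_gap: 69.6
```

Call:
drive_tool --motion '[0, 0, 2, 0, 0, 0, 0, 0]'

```text
clock: 4.42
eef_pos: [446.0, -35.5, -13.2]
eef_rot: [-3.141, -0.003, 0.416]
wrist_force: [0.1, -0.7, 0.1]
finger_gap: 69.4
```

Call:
drive_tool --motion '[0, 0, 3.5, 0, 0, 0, 0, 0]'

```text
clock: 4.58
eef_pos: [446.2, -35.5, -16.8]
eef_rot: [-3.141, -0.003, 0.416]
wrist_force: [0.3, -1.2, 0.4]
finger_gap: 69.2
```

Call:
drive_tool --motion '[0, 0, 0, 0, 0, 0, 0, 0, 0, 0, 0, 0, 0, 0, 0, 0]' --jaw 1

```text
clock: 4.92
eef_pos: [446.1, -35.4, -16.9]
eef_rot: [-3.141, -0.003, 0.416]
wrist_force: [0.1, 0.8, -0.8]
finger_gap: 57.3
```

Call:
drive_tool --motion '[0, 0, 0, 0, 0, 0, 0, 0]'

```text
clock: 5.08
eef_pos: [446.1, -35.5, -16.8]
eef_rot: [-3.141, -0.003, 0.416]
wrist_force: [1.2, 0.1, -1.2]
finger_gap: 57.3
```

```bash
python3 - <<'E'
from h import *
s=read_state();i=camera_info("wrist");im=camera("wrist")[:,:,::-1];cv2.imwrite("pics/w4.png",im)
print(s["eef_pos"],s["finger_gap"])
cv2.imwrite("pics/w4v.png",cv2.resize(im[140:360,180:460],None,fx=2.7,fy=2.7))
E
```

```text
[446.13602907 -35.46875233 -16.84821181] 57.31574867610027
```

View pics/w4v.png

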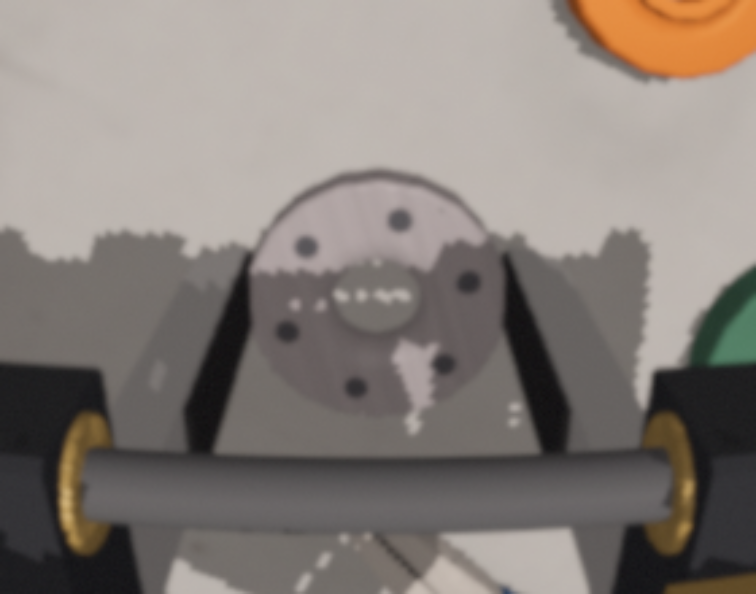

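Call:
drive_tool --motion '[0, 0, -15, 0, 0, 0, -25, 0, 0, 0, -25, 0, 20, 3, -20, 0, 32, 5, 0, 0, 32, 5, 0, 0, 32, 5, 0, 0, 0, 0, 0, 0]'

```text
clock: 5.8
eef_pos: [561.5, -3.8, 71.8]
eef_rot: [-3.139, -0.001, 0.414]
wrist_force: [-0.4, 0.6, -1.8]
finger_gap: 57.6
```

```bash
python3 - <<'E'
from h import *
s=read_state();i=camera_info("wrist");im=camera("wrist")[:,:,::-1];cv2.imwrite("pics/w5.png",im)
print(s["eef_pos"],s["eef_rot"],s["finger_gap"],s["wrist_force"])
np.save("pics/w5.npy",i,allow_pickle=True)
print(proj("wrist",np.array([643,32,66]),i),proj("wrist",np.array([643,32,14]),i))
E
```

```text
[561.48999077  -3.80327528  71.76332204] [-3.13913839e+00 -7.30243799e-04  4.14174460e-01] 57.640955990488536 [-0.36434109  0.57815917 -1.75242298]
(np.float64(319.77963627899743), np.float64(101.85253676354598)) (np.float64(319.8667665500189), np.float64(105.46697258344044))
```

View pics/w5.png

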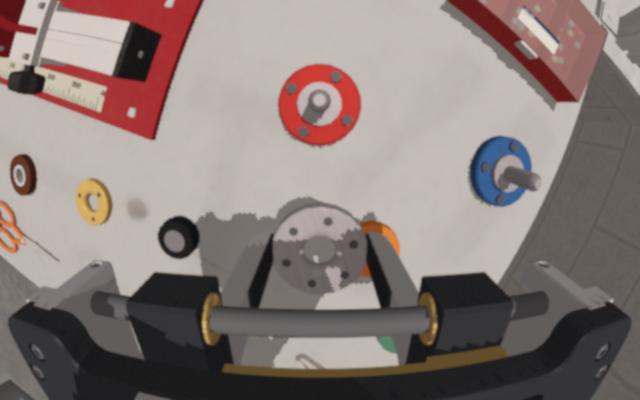

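```bash
python3 - <<'E'
from h import *
i=np.load("pics/w5.npy",allow_pickle=True).item(); im=cv2.imread("pics/w5.png"); hsv=cv2.cvtColor(im,cv2.COLOR_BGR2HSV)
def ell(m,u,v,w):
    c=max(cv2.findContours(m[v-w:v+w,u-w:u+w].astype(np.uint8),cv2.RETR_EXTERNAL,cv2.CHAIN_APPROX_NONE)[0],key=cv2.contourArea)
    (a,b),q,_=cv2.fitEllipse(cv2.convexHull(c)); return a+u-w,b+v-w,q
a,b,q=ell(hsv[:,:,1]>120,319,104,55);A=onz("wrist",a,b,8,i);print("arbor",a,b,q,A)
a,b,q=ell(hsv[:,:,1]>110,502,170,48);print("post",a,b,q,onz("wrist",a,b,8,i))
print("tip",onz("wrist",319.5,100,66,i))
s=read_state()
g=cv2.cvtColor(im,cv2.COLOR_BGR2GRAY)
cr=g[200:300,265:375]; bh=cv2.morphologyEx(cr,cv2.MORPH_BLACKHAT,cv2.getStructuringElement(2,(11,11)))
n,l,st,ce=cv2.connectedComponentsWithStats((bh>30).astype(np.uint8))
print([(st[k,4],np.round(ce[k]+[265,200],1).tolist()) for k in range(1,n) if 8<st[k,4]<90])
z=s["eef_pos"][2]+16.8+12
for c in((318.5,249.5),(319.5,248.5)): F=onz("wrist",*c,z,i);print("flange",F,F-s["eef_pos"][:2], shift(*(s["eef_pos"][:2]+A-F),0))
E
```

```text
arbor 319.0227279663086 104.30330276489258 (80.07382202148438, 81.27980041503906) [643.87988663  33.17116716]
post 500.6687774658203 170.56644821166992 (58.75140380859375, 68.21728515625) [ 666.42691858 -150.41642647]
tip [644.06296554  32.66867286]
[(np.int32(10), [281.3, 221.0]), (np.int32(58), [327.7, 221.3]), (np.int32(51), [293.1, 231.1]), (np.int32(78), [270.0, 241.9]), (np.int32(74), [368.7, 242.8]), (np.int32(42), [353.1, 244.2]), (np.int32(38), [286.0, 262.5]), (np.int32(50), [266.1, 276.4]), (np.int32(31), [344.6, 274.5]), (np.int32(39), [373.2, 279.4]), (np.int32(38), [311.2, 283.2]), (np.int32(32), [342.0, 284.8]), (np.int32(9), [331.4, 290.1])]
flange [561.34584555  -3.16702132] [2.00599318 1.09068037] [90.24685828  0.18014954 71.26027515]
flange [562.20224805  -3.45440267] [2.86239568 0.80329903] [89.57858118 -0.42764369 71.26280056]
```

```bash
python3 - <<'E'
from h import *
i=np.load("pics/w5.npy",allow_pickle=True).item()
D=[(327.7,221.3),(293.1,231.1),(353.1,244.2),(286,262.5),(344.6,274.5),(311.2,283.2)]
F=np.mean([onz("wrist",*d,100.6,i) for d in D],0); P=np.array([561.49,-3.80]); print(F,F-P, np.std([np.linalg.norm(onz("wrist",*d,100.6,i)-F) for d in D]))
T=np.array([643.9,33])-(F-P); print(T,shift(*T,60),read_state()["eef_pos"])
E
```

```text
[559.17105708  -4.64075001] [-2.31894292 -0.84075001] 0.08755473730961745
[646.21894292  33.84075001] [94.87616594  0.13087002 11.25573312] [559.33985237  -4.2577017   71.34579749]
```

Call:
drive_tool --motion '[25, 0, 0, 0, 30, 0, 0, 0, 25, 0, 0, 0, 10, 0, 0, 0, 0, 0, 0, 0]'

```text
clock: 6.27
eef_pos: [639.9, 32.2, 68.7]
eef_rot: [-3.136, 0.008, 0.413]
wrist_force: [-1.6, -0.2, -1.5]
finger_gap: 57.7
```

```bash
python3 - <<'E'
from h import *
s=read_state();print(s["eef_pos"],s["eef_rot"],shift(646.2,33.8,3.5))
E
```

```text
[639.87244189  32.24222148  68.71278068] [-3.13569292  0.00759114  0.41328838] [ 6.91529942  1.49908924 65.15445338]
```

Call:
drive_tool --motion '[6, 1, 5, 0, 0, 0, 5, 0, 0, 0, 0, 0, 0, 0, 0, 0]'

```text
clock: 6.6
eef_pos: [642.7, 32.4, 56.6]
eef_rot: [-3.134, 0.011, 0.413]
wrist_force: [0.3, -0.1, -2.7]
finger_gap: 57.6
```

```bash
python3 - <<'E'
from h import *
s=read_state();print(s["eef_pos"],s["eef_rot"],shift(646.2,33.8,3.5))
E
```

```text
[642.71460518  32.43145517  56.60706804] [-3.13439339  0.01099844  0.41253618] [ 4.32554734  0.52568557 53.0602946 ]
```

Call:
drive_tool --motion '[4.5, 0.5, 3, 0, 0, 0, 0, 0, 0, 0, 0, 0]'

```text
clock: 6.85
eef_pos: [646.5, 33.1, 53.6]
eef_rot: [-3.134, 0.011, 0.412]
wrist_force: [-0.2, -0.3, -1.8]
finger_gap: 57.5
```

```bash
python3 - <<'E'
from h import *
s=read_state();print(s["eef_pos"],s["eef_rot"],shift(646.2,33.8,3.5))
E
```

```text
[646.5063035   33.08631949  53.60535639] [-3.13441172  0.01119622  0.41165543] [ 0.56582641 -0.41682234 50.1064467 ]
```

Call:
drive_tool --motion '[0.5, -0.4, 6, 0, 0, 0, 8, 0, 0, 0, 8, 0, 0, 0, 8, 0, 0, 0, 8, 0, 0, 0, 0, 0]'

```text
clock: 7.35
eef_pos: [645.8, 33.7, 11.3]
eef_rot: [-3.134, 0.012, 0.412]
wrist_force: [-0.2, 0.3, -1.2]
finger_gap: 57.4
```

```bash
python3 - <<'E'
from h import *
s=read_state();print(s["eef_pos"],s["eef_rot"],s["wrist_force"],shift(646.2,33.8,3.5))
E
```

```text
[645.77302761  33.70282207  11.26853007] [-3.13422635  0.0116165   0.41159362] [-0.2139942   0.32916008 -1.22736032] [0.52040364 0.13893889 7.76219586]
```

On the spindle without force. Last 8 mm, then open.

Call:
drive_tool --motion '[0.5, 0, 3, 0, 0, 0, 3, 0, 0, 0, 1, 0, 0, 0, 0, 0]'

```text
clock: 7.68
eef_pos: [646.1, 34.0, 3.3]
eef_rot: [-3.134, 0.012, 0.412]
wrist_force: [-0.3, -0.1, -1.7]
finger_gap: 57.2
```

Call:
drive_tool --motion '[0, 0, 0, 0, 0, 0, 0, 0, 0, 0, 0, 0, 0, 0, 0, 0]' --jaw 0.1

```text
clock: 8.02
eef_pos: [647.1, 33.9, 4.7]
eef_rot: [-3.135, 0.01, 0.412]
wrist_force: [-0.3, 0.1, 0.0]
finger_gap: 80.5
```

Call:
drive_tool --motion '[0, 0, -10, 0, 0, 0, -20, 0, 0, 0, -25, 0, 0, 0, -25, 0, -20, 30, -10, 0, -20, 35, 0, 0, -20, 30, 0, 0, 0, 0, 0, 0]'

```text
clock: 8.68
eef_pos: [631.7, -79.4, 105.9]
eef_rot: [-3.139, 0.005, 0.417]
wrist_force: [-0.2, -0.0, 0.1]
finger_gap: 84.8
```

```bash
python3 - <<'E'
from h import *
s=read_state();print(s["eef_pos"],s["eef_rot"],s["wrist_force"],shift(466,-147,80))
i=camera_info("wrist");im=camera("wrist")[:,:,::-1];cv2.imwrite("pics/w6.png",im);np.save("pics/w6.npy",i,allow_pickle=True)
E
```

```text
[631.6841512  -79.373801   105.93106541] [-3.13874416  0.00539897  0.41679298] [-0.15602142 -0.00652885  0.14207854] [-178.73476356   -5.16043857   26.91124439]
```

View pics/w6.png

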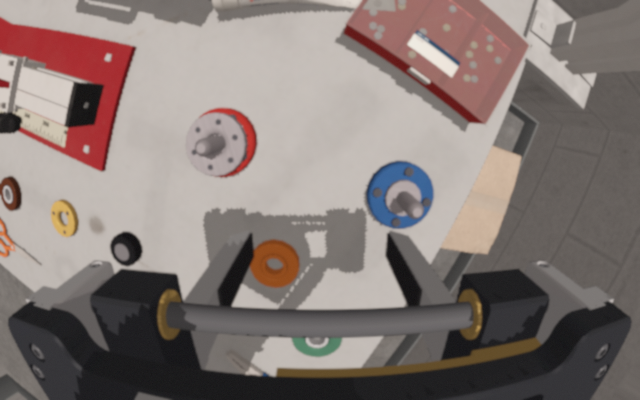

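Call:
drive_tool --motion '[-32, 0, 5, 0, -37, 0, 5, 0, -37, 0, 5, 0, -37, 0, 5, 0, -28, -3, 5, 0, 0, 0, 0, 0, 0, 0, 0, 0]' --jaw 0.22

```text
clock: 9.32
eef_pos: [469.6, -140.6, 83.2]
eef_rot: [-3.14, 0.001, 0.421]
wrist_force: [-0.1, -0.4, 0.3]
finger_gap: 73.4
```

```bash
cat >> h.py <<'E'
def ell(m,u,v,w):
    u,v=int(u),int(v);y0,x0=max(v-w,0),max(u-w,0)
    c=max(cv2.findContours(m[y0:v+w,x0:u+w].astype(np.uint8),cv2.RETR_EXTERNAL,cv2.CHAIN_APPROX_NONE)[0],key=cv2.contourArea)
    (a,b),q,_=cv2.fitEllipse(cv2.convexHull(c)); return a+x0,b+y0,q
def mask(im,name):
    h=cv2.cvtColor(im,cv2.COLOR_RGB2HSV);H,S,V=cv2.split(h)
    return {"green":(H>60)&(H<95)&(S>60),"brass":(H>15)&(H<30)&(S>80),"cap":V<75,"brown":(V<115)&(S>50)&((H<15)|(H>165)),"blue":(H>95)&(H<125)&(S>110)}[name]
def see(name,xy,z,w=50):
    "centre of a coloured disc near world xy by the wrist camera, at height z"
    s=read_state();i=camera_info("wrist");im=camera("wrist"); u,v=proj("wrist",np.array([*xy,z]),i)
    a,b,q=ell(mask(im,name),u,v,w); p=onz("wrist",a,b,z,i); print(name,round(a),round(b),np.round(q,1),"at",p.round(1),"minus tcp",(p-s["eef_pos"][:2]).round(1)); return p
E
python3 - <<'E'
from h import *
s=read_state();print(s["eef_pos"],s["eef_rot"],s["finger_gap"])
p=see("green",(468,-147),7); print(shift(*p,-17))
E
```

```text
[ 469.5957089  -140.62240776   83.15735306] [-3.13967090e+00  9.42230233e-04  4.20579733e-01] 73.40763691569965
green 326 207 [63.1 64.4] at [ 469.  -146.9] minus tcp [-0.5 -6.3]
[ -3.26596509   5.78967652 100.06146228]
```

Call:
drive_tool --motion '[-3.2, 5.7, 15, 0, 0, 0, 25, 0, 0, 0, 20, 0, 0, 0, 12, 0, 0, 0, 8, 0, 0, 0, 0, 0]'

```text
clock: 9.87
eef_pos: [477.3, -143.9, 2.9]
eef_rot: [3.138, -0.005, 0.427]
wrist_force: [1.1, -0.7, -0.4]
finger_gap: 73.2
```

```bash
python3 - <<'E'
from h import *
s=read_state();print(s["eef_pos"],shift(469,-147,-17),s["wrist_force"])
E
```

```text
[ 477.28826564 -143.89745811    2.85296989] [-8.92609414 -0.6710562  19.80747469] [ 1.05734556 -0.68148972 -0.44378875]
```

Call:
drive_tool --motion '[-8, -0.5, 5, 0, 0, 0, 6, 0, 0, 0, 3, 0, 0, 0, 0, 0]'

```text
clock: 10.2
eef_pos: [471.3, -146.5, -10.7]
eef_rot: [3.137, -0.007, 0.429]
wrist_force: [-0.2, -0.2, -0.3]
finger_gap: 73.7
```

```bash
python3 - <<'E'
from h import *
s=read_state();print(s["eef_pos"],s["eef_rot"],shift(469,-147,-17),s["wrist_force"])
E
```

```text
[ 471.30124817 -146.50161771  -10.74685915] [ 3.13675564 -0.00676982  0.42888694] [-2.34235853 -0.53391543  6.23491695] [-0.20242813 -0.15127195 -0.31367002]
```

Call:
drive_tool --motion '[-2.4, -0.5, 3, 0, 0, 0, 3, 0, 0, 0, 0, 0]'

```text
clock: 10.45
eef_pos: [469.4, -147.5, -16.4]
eef_rot: [3.135, -0.008, 0.429]
wrist_force: [-0.4, 0.3, -0.8]
finger_gap: 73.5
```

Call:
drive_tool --motion '[0, 0, 0, 0, 0, 0, 0, 0, 0, 0, 0, 0, 0, 0, 0, 0, 0, 0, 0, 0]' --jaw 1

```text
clock: 10.87
eef_pos: [469.6, -147.6, -16.0]
eef_rot: [3.135, -0.008, 0.428]
wrist_force: [0.3, 0.3, -1.4]
finger_gap: 59.4
```

Call:
drive_tool --motion '[0, 0, -15, 0, 0, 0, -25, 0, 5, -2, -30, 0, 20, -10, -25, 0, 34, -15, 0, 0, 34, -15, 0, 0, 34, -15, 0, 0, 34, -15, 0, 0]'

```text
clock: 11.53
eef_pos: [586.2, -13.9, 85.4]
eef_rot: [3.136, -0.008, 0.42]
wrist_force: [0.6, -1.2, -0.8]
finger_gap: 59.4
```

Call:
drive_tool --motion '[22, -10, 0, 0, 8, -3, 0, 0, 0, 0, 0, 0, 0, 0, 0, 0]'

```text
clock: 11.87
eef_pos: [611.4, 16.6, 84.6]
eef_rot: [3.137, -0.008, 0.426]
wrist_force: [-0.2, -0.3, -0.3]
finger_gap: 59.1
```

```bash
python3 - <<'E'
from h import *
s=read_state();P=s["eef_pos"];print(P,s["eef_rot"],s["finger_gap"])
p=see("green",P[:2],P[2]+16.2+14,55); print(shift(*(np.array([643.9,33])+P[:2]-p),60))
cv2.imwrite("pics/w7.png",camera("wrist")[:,:,::-1])
E
```

```text
[611.35544909  16.647176    84.64280293] [ 3.13687041 -0.00844865  0.42577843] 59.08853471980911
green 319 245 [93.5 99.2] at [614.5  18.7] minus tcp [3.2 2. ]
[32.77319977 -1.30665144 24.9606514 ]
```

View pics/w7.png

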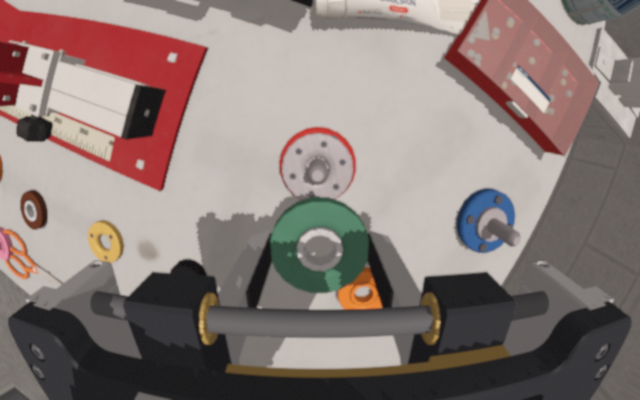

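```bash
python3 - <<'E'
from h import *
s=read_state();P=s["eef_pos"];i=camera_info("wrist");im=cv2.imread("pics/w7.png")
S=cv2.cvtColor(im,cv2.COLOR_BGR2HSV)[:,:,1]
m=(S[215:285,285:355]<60).astype(np.uint8); m=cv2.morphologyEx(m,cv2.MORPH_OPEN,np.ones((3,3)))
c=min(cv2.findContours(m,cv2.RETR_EXTERNAL,cv2.CHAIN_APPROX_NONE)[0],key=lambda c:np.hypot(*(c.reshape(-1,2).mean(0)-35)))
e=cv2.fitEllipse(cv2.convexHull(c));print(e)
print(P)
for px,z in(((e[0][0]+285,e[0][1]+215),14),((319,245),7)):
  F=onz("wrist",*px,P[2]+16.2+z,i);print(F-P[:2],shift(*(np.array([643.9,33])+P[:2]-F),60))
E
```

```text
((34.285972595214844, 33.84979248046875), (45.5527229309082, 48.642948150634766), 82.95072937011719)
[611.11058341  15.9039342   84.89108867]
[0.87048201 0.77076377] [35.59434411 -1.85064111 25.18963995]
[0.43693159 0.73689449] [36.00334412 -1.70294492 25.19387341]
```

Call:
drive_tool --motion '[18, -1, 5, 0, 14, 0, 8, 0, 4, 0, 8, 0, 0, 0, 0, 0, 0, 0, 0, 0]'

```text
clock: 12.38
eef_pos: [642.1, 26.0, 64.4]
eef_rot: [3.136, -0.008, 0.418]
wrist_force: [0.0, 0.1, -1.6]
finger_gap: 58.8
```

```bash
python3 - <<'E'
from h import *
s=read_state();print(s["eef_pos"],s["eef_rot"],shift(643.3,32.2,16))
E
```

```text
[642.11249522  25.95543618  64.42612175] [ 3.13632563 -0.00813186  0.41804735] [ 3.22647864 -5.47983827 48.42577022]
```

Call:
drive_tool --motion '[3.2, -5.4, 4, 0, 0, 0, 4, 0, 0, 0, 0, 0, 0, 0, 0, 0]'

```text
clock: 12.72
eef_pos: [641.5, 31.1, 56.6]
eef_rot: [3.136, -0.008, 0.416]
wrist_force: [0.2, 0.3, -1.1]
finger_gap: 58.8
```

```bash
python3 - <<'E'
from h import *
s=read_state();print(s["eef_pos"],s["eef_rot"],shift(643.3,32.2,16))
E
```

```text
[641.46711348  31.08275041  56.55294596] [ 3.1362768  -0.00800816  0.416307  ] [ 1.80331767 -0.49628301 40.56662291]
```

Descend to about z 24, then check.

Call:
drive_tool --motion '[1.8, -0.5, 4, 0, 0.4, 0, 7, 0, 0, 0, 8, 0, 0, 0, 8, 0, 0, 0, 4, 0, 0, 0, 0, 0]'

```text
clock: 13.22
eef_pos: [643.4, 32.4, 22.3]
eef_rot: [3.136, -0.008, 0.416]
wrist_force: [-0.3, 0.5, -0.3]
finger_gap: 58.9
```

```bash
python3 - <<'E'
from h import *
s=read_state();print(s["eef_pos"],s["eef_rot"],s["wrist_force"],shift(643.3,32.2,16))
E
```

```text
[643.44857067  32.44416297  22.284652  ] [ 3.13622435 -0.00803053  0.41649746] [-0.33414627  0.4874204  -0.32064208] [-0.28510913  0.12945524  6.28335051]
```

Call:
drive_tool --motion '[-0.2, 0, 3, 0, 0, 0, 3, 0, 0, 0, 0, 0, 0, 0, 0, 0]'

```text
clock: 13.55
eef_pos: [643.5, 32.4, 15.8]
eef_rot: [3.136, -0.008, 0.416]
wrist_force: [0.0, 0.1, -0.3]
finger_gap: 59.1
```

Call:
drive_tool --motion '[0, 0, 0, 0, 0, 0, 0, 0, 0, 0, 0, 0, 0, 0, 0, 0]' --jaw 0.15

```text
clock: 13.88
eef_pos: [644.0, 32.3, 16.3]
eef_rot: [3.136, -0.009, 0.416]
wrist_force: [-0.2, -0.0, -0.7]
finger_gap: 79.1
```

Call:
drive_tool --motion '[0, 0, -10, 0, 0, 0, -20, 0, 0, 0, -25, 0, 0, 0, -20, 0, -11, -30, 0, 0, -13, -38, 0, 0, -13, -38, 0, 0, -13, -38, 0, 0]'

```text
clock: 14.55
eef_pos: [539.8, 142.1, 98.5]
eef_rot: [3.134, -0.014, 0.408]
wrist_force: [1.0, 0.4, -0.4]
finger_gap: 80.4
```

Call:
drive_tool --motion '[-13, -38, 0, 0, -12, -35, 3, 0, -10, -25, 5, 0, 0, 0, 0, 0, 0, 0, 0, 0]' --jaw 0.3

```text
clock: 14.97
eef_pos: [461.6, 226.0, 94.3]
eef_rot: [3.134, -0.021, 0.414]
wrist_force: [-0.5, -0.0, 0.2]
finger_gap: 65.6
```

```bash
python3 - <<'E'
from h import *
from scipy.spatial.transform import Rotation as Ro
s=read_state();P=s["eef_pos"];i=camera_info("wrist");print(P,s["eef_rot"],s["finger_gap"])
p=see("brass",(464.5,226),5.5); print(shift(*p,0))
cv2.imwrite("pics/w8.png",camera("wrist")[:,:,::-1])
R=Ro.from_euler("xyz",s["eef_rot"]).as_matrix()
for g in(30.5,68.8):
  for k in(0,5,10,15,20,25,30): print(g,k,np.round(proj("wrist",P+R@np.array([8,-g/2,-k]),i)), np.round(proj("wrist",P+R@np.array([8,g/2,-k]),i)))
E
```

```text
[461.58428596 225.95986982  94.29478781] [ 3.13405268 -0.02057675  0.41357825] 65.62757901757878
brass 319 198 [53.1 53.1] at [465.1 226.9] minus tcp [3.5 0.9]
[ 1.52486075 -0.43891519 94.24557368]
30.5 0 [297. 222.] [342. 222.]
30.5 5 [297. 225.] [342. 225.]
30.5 10 [296. 227.] [343. 227.]
30.5 15 [296. 230.] [343. 230.]
30.5 20 [295. 233.] [344. 233.]
30.5 25 [295. 235.] [345. 235.]
30.5 30 [294. 238.] [345. 238.]
68.8 0 [270. 222.] [369. 222.]
68.8 5 [269. 224.] [370. 224.]
68.8 10 [268. 227.] [372. 227.]
68.8 15 [266. 230.] [373. 230.]
68.8 20 [265. 232.] [374. 232.]
68.8 25 [264. 235.] [375. 235.]
68.8 30 [262. 238.] [377. 238.]
```

View pics/w8.png

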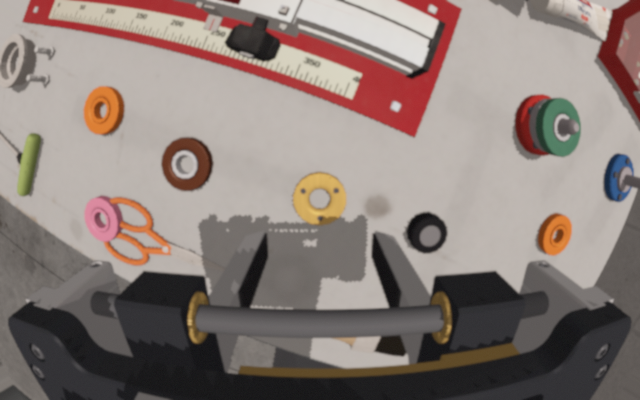

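Call:
drive_tool --motion '[1.5, -0.4, 15, 0, 0, 0, 25, 0, 0, 0, 25, 0, 0, 0, 18, 0, 0, 0, 10, 0, 0, 0, 0, 0, 0, 0, 0, 0]'

```text
clock: 15.65
eef_pos: [473.6, 221.2, 0.6]
eef_rot: [3.133, -0.027, 0.403]
wrist_force: [-0.2, 0.3, 0.5]
finger_gap: 65.7
```

```bash
python3 - <<'E'
from h import *
s=read_state();print(s["eef_pos"],s["eef_rot"],shift(465,226.9,-17),s["wrist_force"])
E
```

```text
[473.59080576 221.24702096   0.60773035] [ 3.13327709 -0.02681505  0.40253607] [-6.15962532 -8.71141165 17.37701374] [-0.17498056  0.25827298  0.47359433]
```

Call:
drive_tool --motion '[-6, -8.7, 3, 0, 0, 0, 4, 0, 0, 0, 0, 0]'

```text
clock: 15.9
eef_pos: [465.8, 227.3, -4.7]
eef_rot: [3.133, -0.03, 0.401]
wrist_force: [0.8, 0.4, -0.0]
finger_gap: 65.4
```

```bash
python3 - <<'E'
from h import *
s=read_state();print(s["eef_pos"],s["eef_rot"],shift(465,226.9,-17),s["wrist_force"])
E
```

```text
[465.82716182 227.28272721  -4.69138389] [ 3.13321789 -0.03028691  0.4009851 ] [-1.28325218 -0.07329748 12.27520259] [ 0.80232545  0.37095518 -0.01811833]
```

Call:
drive_tool --motion '[-1.2, 0, 4, 0, 0, 0, 5, 0, 0, 0, 3, 0, 0, 0, 0, 0]'

```text
clock: 16.23
eef_pos: [465.6, 227.6, -16.3]
eef_rot: [3.133, -0.033, 0.402]
wrist_force: [0.2, 0.1, 0.3]
finger_gap: 65.5
```

Call:
drive_tool --motion '[0, 0, 0, 0, 0, 0, 0, 0, 0, 0, 0, 0, 0, 0, 0, 0, 0, 0, 0, 0, 0, 0, 0, 0]' --jaw 1

```text
clock: 16.73
eef_pos: [465.7, 227.5, -16.5]
eef_rot: [3.133, -0.033, 0.402]
wrist_force: [0.8, -0.1, -0.7]
finger_gap: 49.4
```

Call:
drive_tool --motion '[0, 0, -15, 0, 0, 0, -30, 0, 0, 0, -35, 0, 3, 12, -30, 0, 7, 34, 0, 0, 8, 38, 0, 0, 8, 38, 0, 0, 8, 38, 0, 0]'

```text
clock: 17.4
eef_pos: [554.7, 92.8, 101.0]
eef_rot: [3.133, -0.03, 0.412]
wrist_force: [0.2, 0.2, -2.2]
finger_gap: 49.1
```

Call:
drive_tool --motion '[8, 38, 0, 0, 6, 28, 0, 0, 2, 8, 0, 0, 0, 0, 0, 0, 0, 0, 0, 0]'

```text
clock: 17.82
eef_pos: [602.5, 21.7, 101.2]
eef_rot: [3.132, -0.029, 0.405]
wrist_force: [-0.1, -0.4, -1.1]
finger_gap: 49.2
```

```bash
python3 - <<'E'
from h import *
s=read_state();P=s["eef_pos"];print(P,s["eef_rot"],s["finger_gap"])
p=see("brass",P[:2],P[2]+16.5+5.5,50); print(shift(*(np.array([643.9,33])+P[:2]-p),60))
cv2.imwrite("pics/w9.png",camera("wrist")[:,:,::-1])
E
```

```text
[602.51109237  21.6761234  101.19788278] [ 3.13237164 -0.02869991  0.40502926] 49.196846530466225
brass 319 244 [79.3 83.8] at [602.5  22.2] minus tcp [-0.   0.5]
[41.15194622  6.5166382  42.45600777]
```

View pics/w9.png

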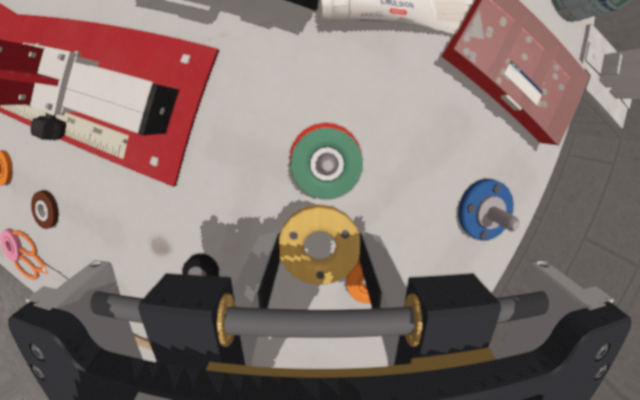

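Call:
drive_tool --motion '[18, 3, 5, 0, 16, 2.5, 8, 0, 4, 1, 8, 0, 0, 0, 0, 0, 0, 0, 0, 0]'

```text
clock: 18.33
eef_pos: [638.5, 38.1, 81.5]
eef_rot: [3.133, -0.028, 0.413]
wrist_force: [0.0, 0.3, -0.8]
finger_gap: 49.2
```

```bash
python3 - <<'E'
from h import *
s=read_state();print(s["eef_pos"],s["eef_rot"],shift(643.9,32.5,29.5))
E
```

```text
[638.544613    38.14845847  81.45749898] [ 3.1329399  -0.02846832  0.41330729] [ 1.15579046  6.8734726  52.07289579]
```

Call:
drive_tool --motion '[2.5, 6.8, 4, 0, -0.2, 0, 6, 0, 0, 0, 0, 0, 0, 0, 0, 0]'

```text
clock: 18.67
eef_pos: [642.5, 32.9, 71.5]
eef_rot: [3.133, -0.028, 0.414]
wrist_force: [-0.0, 0.2, -1.8]
finger_gap: 49.1
```

```bash
python3 - <<'E'
from h import *
s=read_state();P=s["eef_pos"];print(P,s["eef_rot"],shift(643.9,32.5,P[2]),shift(643.9,32.5,29.5))
E
```

```text
[642.4700734   32.86515711  71.45563284] [ 3.13296869 -0.02833148  0.41435393] [1.16144334 0.90962507 0.04076021] [-2.70629316e-02  5.47950704e-01  4.19779963e+01]
```

Call:
drive_tool --motion '[1, 0.8, 5, 0, -0.2, 0, 7, 0, -0.2, 0, 8, 0, -0.2, 0, 8, 0, -0.2, 0, 5, 0, 0, 0, 0, 0]'

```text
clock: 19.17
eef_pos: [644.0, 32.1, 35.2]
eef_rot: [3.133, -0.029, 0.414]
wrist_force: [2.1, 1.5, -0.2]
finger_gap: 48.8
```

```bash
python3 - <<'E'
from h import *
s=read_state();P=s["eef_pos"];print(P,s["eef_rot"],s["wrist_force"],shift(643.9,32.5,P[2]),shift(643.9,32.5,29.5))
E
```

```text
[643.98039412  32.09059929  35.23599569] [ 3.13295181 -0.0294071   0.413616  ] [ 2.14046788  1.49367285 -0.15244539] [ 0.09089349 -0.40719751 -0.00084483] [-0.07776117 -0.4567393   5.73245681]
```

Call:
drive_tool --motion '[0, -0.3, 3, 0, 0, 0, 2.5, 0, 0, 0, 0, 0, 0, 0, 0, 0]'

```text
clock: 19.5
eef_pos: [644.2, 32.5, 29.6]
eef_rot: [3.133, -0.03, 0.414]
wrist_force: [-0.1, 0.3, -0.7]
finger_gap: 49.2
```

Call:
drive_tool --motion '[0, 0, 0, 0, 0, 0, 0, 0, 0, 0, 0, 0]' --jaw 0.2

```text
clock: 19.75
eef_pos: [644.6, 32.3, 30.1]
eef_rot: [3.132, -0.031, 0.414]
wrist_force: [0.3, 0.5, -0.1]
finger_gap: 65.6
```

Call:
drive_tool --motion '[0, 0, -10, 0, 0, 0, -20, 0, 0, 0, -25, 0, 0, 0, -20, 0, -20, -24, 0, 0, -26, -30, 0, 0, -26, -30, 0, 0, -24, -28, 0, 0]'

```text
clock: 20.42
eef_pos: [509.6, 94.9, 109.6]
eef_rot: [3.129, -0.037, 0.409]
wrist_force: [1.1, 1.1, 0.6]
finger_gap: 75.4
```

Call:
drive_tool --motion '[-15, -18, 0, 0, -6, -8, 0, 0, 0, 0, 0, 0, 0, 0, 0, 0]' --jaw 0.4

```text
clock: 20.75
eef_pos: [474.3, 113.5, 112.5]
eef_rot: [3.129, -0.041, 0.413]
wrist_force: [-0.3, 0.2, 0.3]
finger_gap: 57.2
```

```bash
python3 - <<'E'
from h import *
s=read_state();P=s["eef_pos"];i=camera_info("wrist");print(P,s["eef_rot"],s["finger_gap"])
im=camera("wrist");cv2.imwrite("pics/w10.png",im[:,:,::-1])
print(proj("wrist",np.array([476,111.5,20]),i),shift(476,111.5,-15))
np.save("pics/w10.npy",i,allow_pickle=True)
E
```

```text
[474.32787592 113.46884609 112.53895079] [ 3.12858085 -0.04133045  0.41256765] 57.217989583567146
(np.float64(320.8737207667685), np.float64(202.21334255916574)) [ -4.7731447    0.56908215 127.43449943]
```

View pics/w10.png

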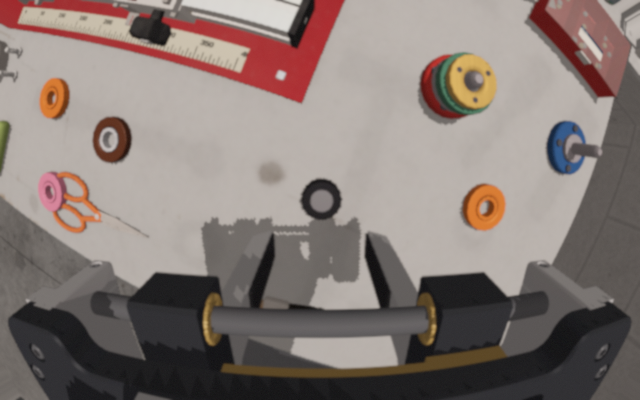

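Call:
drive_tool --motion '[1, 2, 15, 0, -1, 0, 20, 0, -1, 0, 20, 0, -1, 0, 20, 0, -1, 0, 15, 0, 0, 0, 5, 0, 0, 0, 0, 0]'

```text
clock: 21.38
eef_pos: [485.0, 107.4, 15.8]
eef_rot: [3.127, -0.047, 0.408]
wrist_force: [0.1, -0.6, 0.0]
finger_gap: 56.6
```

```bash
python3 - <<'E'
from h import *
s=read_state();P=s["eef_pos"];print(P,s["eef_rot"],s["wrist_force"],shift(476.8,111.7,P[2]),shift(476.8,111.7,-14))
E
```

```text
[485.04524813 107.42677502  15.83502228] [ 3.12653468 -0.04733219  0.40751929] [ 0.06261475 -0.59784455  0.00142897] [-5.86981729 -7.18613912 -0.38628738] [-7.28144715 -7.63487394 29.4119423 ]
```

Call:
drive_tool --motion '[-5.8, -7.1, 0, 0, 0, 0, 0, 0, 0, 0, 4, 0, 0, 0, 0, 0]'

```text
clock: 21.72
eef_pos: [478.4, 111.8, 13.5]
eef_rot: [3.126, -0.05, 0.406]
wrist_force: [-0.3, 0.1, -0.0]
finger_gap: 56.3
```

```bash
python3 - <<'E'
from h import *
s=read_state();P=s["eef_pos"];print(P,s["eef_rot"],shift(476.8,111.7,P[2]),shift(476.8,111.7,-14))
E
```

```text
[478.43378844 111.76797376  13.48365648] [ 3.12578601 -0.05018706  0.40642846] [-1.52564656 -0.58216699 -0.08584451] [-2.90439151 -1.01602643 27.35977812]
```

Call:
drive_tool --motion '[-1.7, -0.6, 4, 0, -0.3, -0.1, 6, 0, -0.3, -0.1, 7, 0, -0.3, -0.1, 6, 0, -0.3, 0, 4, 0, 0, 0, 0, 0]'

```text
clock: 22.22
eef_pos: [477.4, 111.8, -15.4]
eef_rot: [3.125, -0.052, 0.407]
wrist_force: [-0.0, -0.8, 0.5]
finger_gap: 56.7
```

Call:
drive_tool --motion '[0, 0, 0, 0, 0, 0, 0, 0, 0, 0, 0, 0, 0, 0, 0, 0, 0, 0, 0, 0, 0, 0, 0, 0]' --jaw 1

```text
clock: 22.72
eef_pos: [477.5, 111.7, -15.5]
eef_rot: [3.125, -0.052, 0.407]
wrist_force: [0.1, 0.1, -0.9]
finger_gap: 38.7
```

Call:
drive_tool --motion '[0, 0, -15, 0, 0, 0, -30, 0, 0, 0, -35, 0, 3, 5, -30, 0, 14, 22, 0, 0, 20, 32, 0, 0, 20, 32, 0, 0, 15, 24, 0, 0]'

```text
clock: 23.38
eef_pos: [583.1, 33.9, 107.1]
eef_rot: [3.125, -0.052, 0.413]
wrist_force: [-0.4, 0.4, -0.0]
finger_gap: 38.8
```

Call:
drive_tool --motion '[5, 10, 0, 0, 0, 0, 0, 0, 0, 0, 0, 0]'

```text
clock: 23.63
eef_pos: [595.1, 22.9, 107.4]
eef_rot: [3.124, -0.053, 0.409]
wrist_force: [-0.4, 1.1, -0.3]
finger_gap: 38.8
```

```bash
python3 - <<'E'
from h import *
s=read_state();P=s["eef_pos"];i=camera_info("wrist");print(P,s["eef_rot"],s["finger_gap"])
im=camera("wrist");cv2.imwrite("pics/w11.png",im[:,:,::-1])
# grey spot: bright blob inside the cap
u,v=map(int,proj("wrist",P+[0,0,35.5],i));g=cv2.cvtColor(im,cv2.COLOR_RGB2GRAY)[v-25:v+25,u-25:u+25]
m=((g>80)&(g<190)).astype(np.uint8)
n,l,st,ce=cv2.connectedComponentsWithStats(m);print(u,v,[(st[k].tolist(),(ce[k]+[u-25,v-25]).round(1).tolist()) for k in range(1,n) if st[k,4]>60])
cv2.imwrite("pics/w11c.png",cv2.resize(im[90:340,200:440,::-1],None,fx=2.4,fy=2.4)); np.save("pics/w11.npy",i,allow_pickle=True)
E
```

```text
[595.11372014  22.88680176 107.35967218] [ 3.12391248 -0.05329431  0.40878108] 38.76388624105121
320 251 [([6, 8, 30, 21, 465], [315.5, 243.6]), ([12, 36, 19, 6, 84], [316.9, 264.5])]
```

View pics/w11c.png

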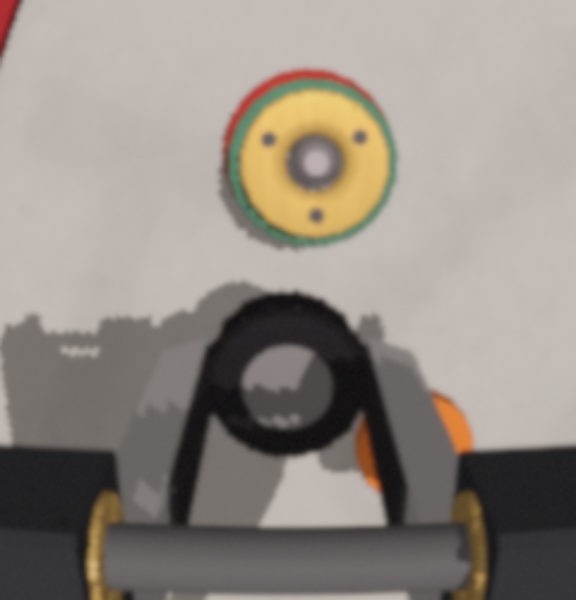

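```bash
python3 - <<'E'
from h import *
i=np.load("pics/w11.npy",allow_pickle=True).item();P=np.array([595.11,22.89,107.36])
C=onz("wrist",319.6,251.25,P[2]+35.5,i);A=onz("wrist",331.7,156.7,66,i);print(C-P[:2],A)
A=np.array([643.9,33]);T=A-(C-P[:2]);Q=read_state()["eef_pos"];print(Q,"T",T,shift(*T,Q[2]),shift(*T,42))
E
```

```text
[-0.00846625  0.70342685] [645.06015943  33.20755301]
[594.85703951  23.11471665 107.36245201] T [643.90846625  32.29657315] [48.58611467 11.04543937  2.78148963] [45.11290228  9.88932873 68.04135736]
```

Call:
drive_tool --motion '[20, 4, 5, 0, 18, 4, 6, 0, 8, 2, 6, 0, 0, 0, 0, 0, 0, 0, 0, 0]'

```text
clock: 24.1
eef_pos: [639.6, 36.3, 92.7]
eef_rot: [3.125, -0.052, 0.413]
wrist_force: [0.2, 0.3, -1.2]
finger_gap: 38.9
```

```bash
python3 - <<'E'
from h import *
s=read_state();P=s["eef_pos"];print(P,s["eef_rot"],shift(644.1,32.4,P[2]),shift(644.1,32.4,41.5))
E
```

```text
[639.60858235  36.33791468  92.6684591 ] [ 3.12482186 -0.05171891  0.41254042] [2.5323613  5.40536494 0.22176707] [-0.11283626  4.5484169  51.31462153]
```

Call:
drive_tool --motion '[2.4, 5.3, 5, 0, -0.3, 0, 6, 0, -0.2, 0, 4, 0, 0, 0, 0, 0, 0, 0, 0, 0]'

```text
clock: 24.52
eef_pos: [642.2, 32.1, 76.9]
eef_rot: [3.125, -0.051, 0.413]
wrist_force: [-0.2, -0.4, -0.5]
finger_gap: 39.1
```

```bash
python3 - <<'E'
from h import *
s=read_state();P=s["eef_pos"];print(P,s["eef_rot"],shift(644.1,32.4,P[2]),shift(644.1,32.4,41.5))
E
```

```text
[642.24913382  32.1151397   76.9156948 ] [ 3.12508283 -0.05103016  0.41303912] [1.80720371 0.48043339 0.1002472 ] [ 7.19339706e-04 -1.03485710e-01  3.54650191e+01]
```

Call:
drive_tool --motion '[1.8, 0.5, 4, 0, -0.3, 0, 6, 0, -0.3, -0.1, 6, 0, -0.3, -0.1, 6, 0, -0.3, -0.1, 6, 0, 0, 0, 0, 0]'

```text
clock: 25.02
eef_pos: [644.3, 32.2, 46.1]
eef_rot: [3.125, -0.051, 0.413]
wrist_force: [0.0, 0.1, -0.5]
finger_gap: 38.7
```

```bash
python3 - <<'E'
from h import *
s=read_state();P=s["eef_pos"];print(P,s["eef_rot"],s["wrist_force"],shift(644.1,32.4,P[2]),shift(644.1,32.4,41.5))
E
```

```text
[644.27893736  32.219058    46.1485739 ] [ 3.12505523 -0.05114329  0.41278814] [ 0.0428522   0.12190803 -0.51668265] [-0.09120071 -0.23741763 -0.00859565] [-0.32884042 -0.31418905  4.63326527]
```

Call:
drive_tool --motion '[-0.2, -0.2, 3, 0, 0, 0, 1.5, 0, 0, 0, 0, 0, 0, 0, 0, 0]'

```text
clock: 25.35
eef_pos: [644.4, 32.4, 41.2]
eef_rot: [3.125, -0.051, 0.413]
wrist_force: [-0.5, 0.7, -0.8]
finger_gap: 38.6
```

Call:
drive_tool --motion '[0, 0, 0, 0, 0, 0, 0, 0, 0, 0, 0, 0]' --jaw 0.28

```text
clock: 25.6
eef_pos: [644.8, 32.4, 41.8]
eef_rot: [3.125, -0.052, 0.413]
wrist_force: [-0.1, -1.0, 0.2]
finger_gap: 55.4
```

Call:
drive_tool --motion '[0, 0, -10, 0, 0, 0, -20, 0, 0, 0, -25, 0, 0, 0, -25, 0, -4, -24, 0, 0, -5, -36, 0, 0, -5, -38, 0, 0, -5, -38, 0, 0]'

```text
clock: 26.27
eef_pos: [569.1, 146.8, 127.9]
eef_rot: [3.123, -0.057, 0.404]
wrist_force: [-0.8, 0.5, 0.3]
finger_gap: 67.7
```

Call:
drive_tool --motion '[-5, -38, 0, 0, -5, -38, 0, 0, -5, -38, 0, 0, -5, -38, 0, 0, -5, -36, 0, 0, -4, -24, 0, 0, 0, 0, 0, 0, 0, 0, 0, 0]'

```text
clock: 26.93
eef_pos: [449.9, 343.9, 130.7]
eef_rot: [3.124, -0.066, 0.409]
wrist_force: [0.4, 0.0, 0.2]
finger_gap: 67.8
```

```bash
python3 - <<'E'
from h import *
s=read_state();P=s["eef_pos"];i=camera_info("wrist");print(P,s["eef_rot"],s["finger_gap"])
p=see("brown",(445,361),7); print(shift(*p,P[2]),shift(*p,-16))
im=camera("wrist");cv2.imwrite("pics/w12.png",im[:,:,::-1])
E
```

```text
[449.86297578 343.91639647 130.68708616] [ 3.12394037 -0.06645735  0.40945005] 67.8117185452498
brown 300 196 [46.9 48.3] at [445.5 363.3] minus tcp [-4.4 19.3]
[  3.52592098 -19.84103383  -0.06610341] [ -6.23343961 -22.39297531 146.27371934]
```

View pics/w12.png

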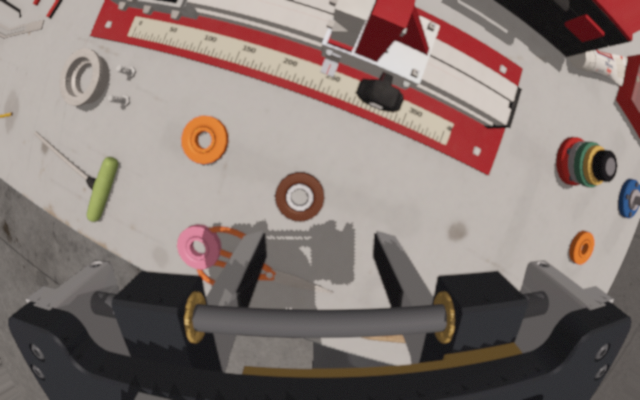

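Call:
drive_tool --motion '[3, -14, 12, 0, -1.3, -5, 20, 0, -1.3, -0.3, 20, 0, -1.3, -0.3, 20, 0, -1.3, -0.3, 18, 0, -0.5, 0, 8, 0, 0, 0, 0, 0]'

```text
clock: 27.62
eef_pos: [454.3, 354.9, 31.5]
eef_rot: [3.124, -0.071, 0.396]
wrist_force: [-0.2, -0.4, -0.2]
finger_gap: 67.8
```

```bash
python3 - <<'E'
from h import *
s=read_state();P=s["eef_pos"];print(P,s["eef_rot"],shift(445.5,362.8,P[2]),shift(445.5,362.8,-16))
E
```

```text
[454.26880456 354.9421062   31.52477277] [ 3.12429498 -0.07149866  0.39584995] [ -5.04783033 -10.62357824  -0.54536495] [ -8.44289345 -11.44350493  46.85089327]
```

Call:
drive_tool --motion '[-5, -10.4, 0, 0, 0, 0, 4, 0, -0.5, 0, 8, 0, 0, 0, 0, 0, 0, 0, 0, 0]'

```text
clock: 28.03
eef_pos: [447.7, 363.1, 21.5]
eef_rot: [3.125, -0.076, 0.393]
wrist_force: [0.5, -0.3, -0.1]
finger_gap: 67.5
```

```bash
python3 - <<'E'
from h import *
s=read_state();P=s["eef_pos"];print(P,s["eef_rot"],shift(445.5,362.8,P[2]),shift(445.5,362.8,-16))
p=see("brown",(445,362),14)
p=see("brown",(445,362),7)
E
```

```text
[447.70920729 363.11866652  21.48274663] [ 3.12529274 -0.07592233  0.39346969] [-2.1563348  -0.54993726 -0.17301576] [-4.99937903 -1.15911568 37.19678885]
brown 318 230 [71.7 72.2] at [447.2 363.8] minus tcp [-0.5  0.7]
brown 318 230 [71.8 72.4] at [445.5 362.9] minus tcp [-2.1 -0.1]
```

Call:
drive_tool --motion '[-2.4, -0.6, 5, 0, -0.6, -0.1, 8, 0, -0.7, -0.2, 8, 0, -0.7, -0.1, 8, 0, -0.5, -0.1, 6, 0, 0, 0, 1, 0, 0, 0, 0, 0]'

```text
clock: 28.72
eef_pos: [445.0, 362.4, -19.1]
eef_rot: [3.125, -0.075, 0.393]
wrist_force: [-1.0, -0.3, -0.5]
finger_gap: 67.3
```

Call:
drive_tool --motion '[0, 0, 0, 0, 0, 0, 0, 0, 0, 0, 0, 0, 0, 0, 0, 0, 0, 0, 0, 0, 0, 0, 0, 0]' --jaw 1

```text
clock: 29.22
eef_pos: [445.4, 362.6, -18.5]
eef_rot: [3.125, -0.076, 0.393]
wrist_force: [0.8, 0.2, 0.0]
finger_gap: 51.1
```

Call:
drive_tool --motion '[0, 0, -15, 0, 0, 0, -30, 0, 0, 0, -38, 0, 0, 0, -35, 0, 0, 15, -15, 0, -2, 32, 0, 0, -2, 39, 0, 0, -2, 39, 0, 0]'

```text
clock: 29.88
eef_pos: [475.8, 244.2, 122.9]
eef_rot: [3.125, -0.077, 0.402]
wrist_force: [1.0, 0.3, -0.9]
finger_gap: 50.8
```

Call:
drive_tool --motion '[-2, 39, 0, 0, -2, 39, 0, 0, -2, 39, 0, 0, -2, 39, 0, 0, -2, 39, 0, 0, -2, 39, 0, 0, -2, 39, 0, 0, -2, 39, 0, 0]'

```text
clock: 30.55
eef_pos: [585.7, -64.0, 130.1]
eef_rot: [3.124, -0.082, 0.405]
wrist_force: [0.4, 0.8, -1.2]
finger_gap: 50.8
```

```bash
python3 - <<'E'
from h import *
s=read_state();P=s["eef_pos"];print(P,s["eef_rot"],s["finger_gap"],shift(625,-150,P[2]))
E
```

```text
[585.71204971 -64.02286517 130.11676737] [ 3.1235605  -0.08220294  0.4046453 ] 50.8387625157228 [ 2.25891091 94.48246292  1.89004586]
```

Call:
drive_tool --motion '[0, 32, 0, 0, 0, 28, 0, 0, 0, 10, 0, 0, 0, 0, 0, 0, 0, 0, 0, 0]'

```text
clock: 30.97
eef_pos: [614.3, -139.0, 130.9]
eef_rot: [3.123, -0.082, 0.397]
wrist_force: [0.7, 0.5, -1.4]
finger_gap: 50.6
```

```bash
python3 - <<'E'
from h import *
s=read_state();P=s["eef_pos"];i=camera_info("wrist");print(P,s["eef_rot"],s["finger_gap"])
im=camera("wrist");cv2.imwrite("pics/w13.png",im[:,:,::-1]); np.save("pics/w13.npy",[i,P],allow_pickle=True)
for nm,xy,z in(("brown",P[:2],P[2]+18.5+7),("blue",(666,-152),8)):
  u,v=proj("wrist",np.array([*xy,z]),i);a,b,q=ell(mask(im,nm),u,v,48);print(nm,a,b,q,onz("wrist",a,b,z,i))
cv2.imwrite("pics/w13c.png",cv2.resize(im[40:340,190:490,::-1],None,fx=2,fy=2))
E
```

```text
[ 614.29358919 -139.01479157  130.90121437] [ 3.1229556  -0.08201021  0.39698782] 50.59256319836555Traceback (most recent call last):
  File "<stdin>", line 3, in <module>
    arr = np.asanyarray(arr)
ValueError: setting an array element with a sequence. The requested array has an inhomogeneous shape after 1 dimensions. The detected shape was (2,) + inhomogeneous part.
```

```bash
python3 - <<'E'
from h import *
s=read_state();P=s["eef_pos"];i=camera_info("wrist");print(P)
im=camera("wrist"); np.save("pics/w13.npy",dict(i=i,P=P),allow_pickle=True)
for nm,xy,z in(("brown",P[:2],P[2]+18.5+7),("blue",(666,-152),8)):
  u,v=proj("wrist",np.array([*xy,z]),i);a,b,q=ell(mask(im,nm),u,v,48);print(nm,a,b,q,onz("wrist",a,b,z,i))
cv2.imwrite("pics/w13c.png",cv2.resize(im[40:340,190:490,::-1],None,fx=2,fy=2))
E
```

```text
[ 614.20182408 -138.53382643  130.96425543]
brown 318.98544692993164 243.7385368347168 (85.76448822021484, 89.38911437988281) [ 614.39650513 -137.5060513 ]
blue 349.0871238708496 161.51274490356445 (61.929996490478516, 62.75758743286133) [ 666.85544143 -153.17092475]
```

View pics/w13c.png

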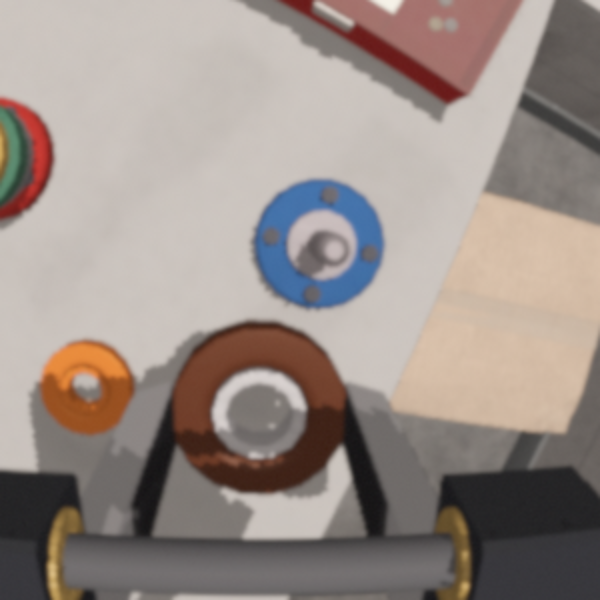

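```bash
python3 - <<'E'
from h import *
d=np.load("pics/w13.npy",allow_pickle=True).item();i,P=d["i"],d["P"]
print(onz("wrist",357,164.5,66,i),onz("wrist",319.5,246,P[2]+32.5,i)-P[:2],onz("wrist",349.1,161.5,12,i))
T=np.array([666.9,-152.6])-[0.1,0.9];Q=read_state()["eef_pos"];print(Q,T,shift(*T,Q[2]),shift(*T,2))
E
```

```text
[ 667.46148366 -153.37581765] [1.09041789 1.20264611] [ 666.89123027 -152.6733631 ]
[ 614.22108626 -138.05596885  131.14908664] [ 666.8 -153.5] [42.32607976 34.56125306  4.13316192] [ 31.73098358  32.14663334 132.82426545]
```

Call:
drive_tool --motion '[16, 14, 4, 0, 16, 12, 6, 0, 8, 7, 8, 0, 0, 0, 0, 0, 0, 0, 0, 0]'

```text
clock: 31.48
eef_pos: [666.1, -145.0, 118.5]
eef_rot: [3.123, -0.083, 0.406]
wrist_force: [-0.0, -0.4, -0.6]
finger_gap: 50.8
```

```bash
python3 - <<'E'
from h import *
s=read_state();P=s["eef_pos"];T=(666.5,-154);print(P,s["eef_rot"],shift(*T,P[2]),shift(*T,2))
E
```

```text
[ 666.11494013 -145.00449791  118.45180652] [ 3.1229237  -0.08294713  0.40629501] [-3.19038101  8.4188546  -0.10809832] [-12.83865144   6.25242211 115.92310735]
```

Call:
drive_tool --motion '[-3.5, 7.5, 8, 0, -1, 0, 14, 0, -1.2, -0.2, 15, 0, -0.8, -0.2, 10, 0, 0, 0, 0, 0, 0, 0, 0, 0]'

```text
clock: 31.98
eef_pos: [664.6, -151.8, 71.0]
eef_rot: [3.122, -0.084, 0.41]
wrist_force: [-0.5, 0.0, 0.0]
finger_gap: 51.1
```

```bash
python3 - <<'E'
from h import *
s=read_state();P=s["eef_pos"];T=(666.5,-154);print(P,s["eef_rot"],shift(*T,P[2]),shift(*T,2))
E
```

```text
[ 664.56203214 -151.78827447   71.01671902] [ 3.12164127 -0.08431584  0.4099367 ] [0.89273083 2.79879223 0.13131244] [-4.91957965  1.42679594 68.8891642 ]
```

Call:
drive_tool --motion '[0.6, 2.7, 4, 0, -0.3, -0.1, 6, 0, 0, 0, 0, 0, 0, 0, 0, 0]'

```text
clock: 32.32
eef_pos: [667.4, -154.5, 62.5]
eef_rot: [3.12, -0.086, 0.41]
wrist_force: [0.3, 0.6, -0.9]
finger_gap: 50.8
```

```bash
python3 - <<'E'
from h import *
s=read_state();P=s["eef_pos"];T=(666.5,-154);print(P,s["eef_rot"],shift(*T,P[2]),shift(*T,2))
E
```

```text
[ 667.39936036 -154.45304788   62.50149656] [ 3.11985537 -0.08639821  0.41004321] [-0.64179669 -0.7726298  -0.07239913] [-5.86251676 -2.08275963 60.18918671]
```

Call:
drive_tool --motion '[-1, -0.8, 5, 0, -0.6, -0.2, 7, 0, -0.6, -0.2, 7, 0, -0.6, -0.2, 7, 0, -0.6, -0.2, 7, 0, 0, 0, 0, 0]'

```text
clock: 32.82
eef_pos: [666.5, -153.7, 26.0]
eef_rot: [3.12, -0.087, 0.41]
wrist_force: [-0.5, -0.2, -1.4]
finger_gap: 50.8
```

```bash
python3 - <<'E'
from h import *
s=read_state();P=s["eef_pos"];T=(666.5,-154);print(P,s["eef_rot"],s["wrist_force"],shift(*T,P[2]),shift(*T,2))
E
```

```text
[ 666.4964576  -153.73181257   26.01012216] [ 3.11959184 -0.08672     0.41017006] [-0.46056668 -0.20803846 -1.44533174] [-0.1033056   0.24749239 -0.00353745] [-2.18285469 -0.27872243 23.9105701 ]
```

Call:
drive_tool --motion '[-0.6, 0, 7, 0, -0.6, -0.1, 7, 0, -0.5, -0.1, 5, 0, -0.3, 0, 4, 0, 0, 0, 0, 0, 0, 0, 0, 0]'

```text
clock: 33.32
eef_pos: [667.0, -154.2, 0.5]
eef_rot: [3.119, -0.087, 0.41]
wrist_force: [-2.0, 1.3, 4.0]
finger_gap: 50.7
```

Call:
drive_tool --motion '[0, 0, 0, 0, 0, 0, 0, 0, 0, 0, 0, 0, 0, 0, 0, 0]' --jaw 0.2

```text
clock: 33.65
eef_pos: [667.3, -154.3, 0.7]
eef_rot: [3.119, -0.088, 0.41]
wrist_force: [-0.3, -1.0, -0.6]
finger_gap: 73.5
```

Call:
drive_tool --motion '[0.8, 0, -10, 0, 1.6, 0.3, -20, 0, 2, 0.4, -25, 0, 2, 0.4, -25, 0, 0, 0, -20, 0, -25, 0, 0, 0, -30, 0, 0, 0, -30, 0, 0, 0]'

```text
clock: 34.32
eef_pos: [588.0, -186.4, 103.4]
eef_rot: [3.115, -0.091, 0.415]
wrist_force: [1.0, -1.5, -0.1]
finger_gap: 75.4
```

Call:
drive_tool --motion '[-30, 0, 0, 0, -15, 0, 0, 0, 0, 0, 0, 0, 0, 0, 0, 0]'

```text
clock: 34.65
eef_pos: [542.1, -207.0, 103.1]
eef_rot: [3.112, -0.093, 0.412]
wrist_force: [0.5, -0.4, 0.3]
finger_gap: 75.2
```

```bash
python3 - <<'E'
from h import *
s=read_state();print(s["clock"],s["eef_pos"],s["wrist_force"])
w=camera("wrist");sd=camera("side");i=camera_info("wrist")
a=cv2.resize(w[0:240,150:550],(660,396)); b=cv2.resize(sd[100:220,250:450],(330,198)); 
c=np.zeros((594,660,3),np.uint8);c[:396]=a;c[396:,:330]=b
cv2.imwrite("pics/fin.png",c[:,:,::-1])
for nm,p in dict(A=(644,33,66),cap=(644,33,77),post=(667,-153,66),brown=(667,-153,34)).items(): print(nm,np.round(proj("wrist",np.array(p,float),i)),np.round(proj("side",np.array(p,float))))
E
```

```text
34.65 [ 542.12936028 -206.95348802  103.09148672] [ 0.46456535 -0.43887357  0.33446515]
A [126.  19.] [292. 159.]
cap [120.  16.] [291. 156.]
post [319.  54.] [305. 128.]
brown [318.  64.] [306. 136.]
```

View pics/fin.png

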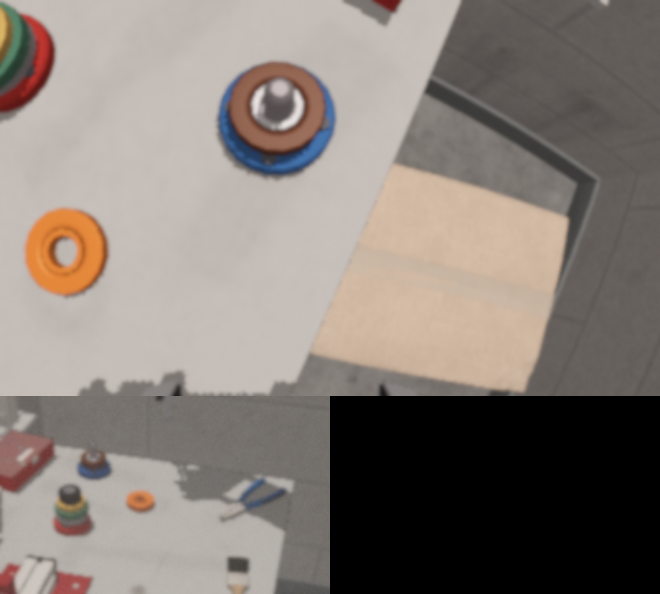

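```bash
python3 -c "
from cell import *
print(sign_off())"
```

```text
the job is handed in; nothing more can be done
None
```

I stacked the steel flange, green wheel, brass flange and black cap on the red arbor in that order. I parked the brown wheel on the blue post and handed in at about 35 s.

**Checks that passed:**
- The wrist view after each placing showed the part centred and flat on the one below.
- Arm heights at release gave undersides of about 20, 32, 46, 57 and 19 mm (brown). The targets are 20, 32, 46, 57 and 20 mm.
- The final wrist and side views showed the cap on top of the stack and the brown wheel flat on its post. The gripper was open and clear.
- I did not touch the scissors, the pliers or the orange and pink look-alikes.

**Checks that failed or disagreed:**
- **First grasp:** my first close on the steel flange shut above it and moved nothing. The real fingertips sit about 20 mm behind the stated TCP, so I gripped lower from then on.
- **Tool tilt:** the tool drifted to about 0.09 rad of tilt by the end. Each part was held as it lay and released on its seat.
- **Spindle position:** my estimates of the spindle positions differed by 1–2 mm at the wrist and up to about 4 mm against the first top view. The parts went on without noticeable force except for the brown wheel's final contact at 4 N.
- **Pictures:** I viewed 17 against a budget of 14, three over.

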